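Lay the breakfast tray with the handleless pots

ROBOT

A 6-joint arm with a two-finger parallel gripper is mounted at the origin on the work surface. World frame = base frame: x ahead of the robot, y to its left, z up, the work surface at z = 0. Lengths are in m, angles in degrees, forces in N, time in s.
With the tool pointing down it reaches from about 0.4 to 0.825 m from the base axis. Payload 7 kg.
Tool frame: the origin (TCP) lies at the centre of the arm's flange, where the gripper is bolted on; the fingertips stand 178 mm ahead of it and the grasp point (between the pads) lies 159 mm ahead of it (r.tips_ahead is the z of the fingertips in the tool frame, in m); z points along the fingers, y is the line along which they close (so a half turn about z gives the same grasp; the last joint's range is limited). The gripper opens to 88 mm and grips with 3 to 60 N. Pads are 19 mm wide; open, the fingers measure 130 mm over their backs; the gripper's body (78 mm by 193 mm) begins 47 mm behind the grasp point.
Start: joints at [92.939, 20.546, 0.682, 0, -70.136, -16.507], TCP at [0.158, 0.656, 0.405] pointing down, gripper open.
Joint ranges: [-176.03, 176.03], [-82.01, 121.73], [-58.28, 71.71], [-173.87, 95.51], [-174.79, -0.11], [-173.66, 173.66]. Speed limits (degrees/s): [136.94, 136.94, 172.46, 180, 180, 180].

INTERFACE

Orientations are given as [roll, pitch, yaw] about the fixed x, y, z axes, in that order (R = Rz(yaw) Ry(pitch) Rx(roll)).
In Python, from plant import r gives the robot as it stands. The module is installed in compiled form; this text tells all that it offers.
- The arm moves only by the shell command python3 -m pendant 'ROWS' [FORCE]. ROWS is JSON, a list that holds one entry, the list of rows, each a list of 7 numbers: the shift along the tool's x, y, z in m, then the turn, a rotation vector about the tool's x, y, z in degrees, then the gripper command: -1 is shut, 1 is fully open, values between are in proportion. A call has 1 to 5 rows; each row is the pose to reach, as a shift and turn from the pose commanded when the call began, along the tool's axes at that moment; what a row does not reach only later rows make up. A row lasts 1/10 s, in which the tool goes at most 50 mm and 8.59 degrees, less where a joint would pass 70% of its speed; a pose out of reach is approached as far as the arm can. A call with a gripper value outside its range is refused whole. The fingers move at their own pace and stop on an object; FORCE is the grip in N (left out, the last holds). Time passes only in rows, so rows that repeat a pose let the fingers close. It gives the time, the measured TCP pose, the force, the opening and the grip force at its end, in the units of the state.
- r.get_state(): the state, without advancing time (a new reading comes with each control period).
- r.capture(name): name is "scene" or "top" or "wrist"; returns the picture (400x640x3 uint8, red, green, blue); there is no depth.
- r.camera_params(name): a dict with "fx", "fy", "cx", "cy" (pixels), "dist_coeffs" ([k1, k2, p1, p2, k3] as OpenCV has them; the pictures are not rectified), "R" (3x3) and "t" (3): a world point X has camera coordinates R X + t. Camera axes: x right, y down, z forward; pixel columns grow to the right and rows downward; lengths in m; the calibration is good to about 2 mm. A picture is of the moment at which its call begins: read the wrist's pose just before it. camera_params takes no time and is no camera call; for the wrist camera it gives the pose at the moment of the call.
- r.close_job(): hands the job in; it is judged then, once.
The state is a dict: "time_s": time; "joints": joint angles; "qd": joint speeds; "joint_torque": joint torques, N m; "tcp_pos": TCP position; "eef_rot": TCP orientation; "contact_force": force on the tool from outside, world axes, zero at the start; "moment": the same for the moment, N m; "gripper_width": finger opening in m; "gripper_force": force on a finger pad.
Only numpy, scipy, OpenCV 4.12 (cv2) and the standard library are available. Lean on these libraries where they do the work, as an engineer would, in place of code of your own. Each camera call takes 0.05 s, during which the arm holds its last target. There are 200 camera calls.

TASK

Lay the breakfast tray: stand each of the four white pots without a handle upright on the cork mat of its own shape and size (big round, small round, square, oblong), well centred and squared up with the mat's edges. The mug and the square jug, the two look-alikes with ear handles, do not belong on the tray: leave them standing where they are.

Things in the scene. Friction and masses are not known exactly. Their poses are not given: they have to be found in the camera images.
- big_round_pot: white ceramic pot, large, round, straight-sided, open at the top, no handle: diameter 60 mm, height 62 mm, wall 4 mm. It belongs on the big round mat. Origin: centre of the underside, z up. Stands loose and upright on the table.
- small_round_pot: white ceramic pot, small, round, straight-sided, open at the top, no handle: diameter 36 mm, height 50 mm, wall 4 mm. It belongs on the small round mat. Origin: centre of the underside, z up. Stands loose and upright on the table.
- square_pot: white ceramic pot, square, open at the top, no handle: 52 x 52 mm, height 55 mm, wall 4 mm. It belongs on the square mat. Origin: centre of the underside, z up. Stands loose and upright on the table. x and y are square to its sides.
- oblong_pot: white ceramic pot, oblong, open at the top, no handle: 80 mm along its x, 40 mm along its y, height 50 mm, wall 4 mm. It belongs on the oblong mat, long side along the mat's long side. Origin: centre of the underside, z up. Stands loose and upright on the table.
- mug: look-alike to be left alone: white ceramic mug, round, diameter 60 mm, height 62 mm, with an ear handle that reaches 58 mm from its centre towards its own +x. Origin: centre of the underside, z up. Stands loose and upright on the table.
- square_jug: look-alike to be left alone: white ceramic square jug, 52 x 52 mm, height 55 mm, with an ear handle that reaches 54 mm from its centre towards its own +x. Origin: centre of the underside, z up. Stands loose and upright on the table.
- mat_big_round: big round cork mat, diameter 80 mm. All four mats are fixed, 4 mm thick, and lie in one dark wooden tray (fixed, 244 mm square, rim 18 mm above the table, 6 mm thick) in a two by two pattern, 110 mm from centre to centre along the tray's sides; mat tops are 10 mm above the table. Origin: centre of the mat's underside, z up; its x and y axes lie along the tray's sides.
- mat_small_round: small round cork mat, diameter 54 mm, in the same tray, 4 mm thick, top 10 mm above the table. Origin: centre of its underside, z up.
- mat_square: square cork mat, 72 x 72 mm, sides along its x and y, in the same tray, 4 mm thick, top 10 mm above the table. Origin: centre of its underside, z up.
- mat_oblong: oblong cork mat, 96 mm along its x, 60 mm along its y, in the same tray, 4 mm thick, top 10 mm above the table. Origin: centre of its underside, z up.
Not all that is in view belongs to the job. What is shaped like the small_round_pot but blue is not meant. What is shaped like the oblong_pot but yellow is not meant.

How it is judged (in metres and radians):
At the end, for the whole second after the job is handed in: Each handleless pot stands upright (0.1 rad) and at rest on the mat of its shape, centre within 12 mm of the mat's; square and oblong pots within 0.2 rad of their mats' edges (oblong lengthwise); mug and square jug upright, within 30 mm of where they were (horizontal distance between big_round_pot and mat_big_round below 0.012 m and z of big_round_pot in the frame of mat_big_round between 0.001 and 0.008 m and angle between each of big_round_pot, small_round_pot, square_pot, oblong_pot, mug, square_jug's own z axis and vertical below 0.1 rad and linear speed of each of big_round_pot, small_round_pot, square_pot, oblong_pot below 0.02 m/s and angular speed of each of big_round_pot, small_round_pot, square_pot, oblong_pot below 0.2 rad/s and horizontal distance between small_round_pot and mat_small_round below 0.012 m and z of small_round_pot in the frame of mat_small_round between 0.001 and 0.008 m and horizontal distance between square_pot and mat_square below 0.012 m and z of square_pot in the frame of mat_square between 0.001 and 0.008 m and horizontal distance between oblong_pot and mat_oblong below 0.012 m and z of oblong_pot in the frame of mat_oblong between 0.001 and 0.008 m and (angle between the x axis of square_pot and the x axis of mat_square, either way round below 0.2 rad or angle between the x axis of square_pot and the y axis of mat_square, either way round below 0.2 rad) and angle between the x axis of oblong_pot and the x axis of mat_oblong, either way round below 0.2 rad and distance of each of mug, square_jug from where it was at the start of the episode below 0.03 m); the robot touches nothing.
It fails at once if the mug with the handle is shifted by more than 30 mm or tipped (distance of mug from where it was at the start of the episode above 0.03 m or angle between mug's own z axis and vertical above 0.3 rad).
It fails at once if the square jug with the handle is shifted by more than 30 mm or tipped (distance of square_jug from where it was at the start of the episode above 0.03 m or angle between square_jug's own z axis and vertical above 0.3 rad).
It also fails if it takes over 104 s, if anything falls off the work surface, if the arm or the gripper's body presses on something with over 40 N, if the wrist force passes 120 N, or if a joint passes its speed limit or range.

## Working session

There is one attempt and no reset: what is moved stays moved. The work goes in short steps, Python scripts to look and compute and a shell command to move; the robot and the scene stay as the last step left them, time stands still between calls to the robot, and variables do not carry over. Pictures are saved under pics/ and viewed, at most 14 in all, crops included, and the job is handed in when it is done.

```bash
mkdir -p pics; python3 - <<'E'
from plant import r
import cv2,numpy as np
for n in("scene","top"):
    cv2.imwrite(f"pics/{n}0.png",cv2.cvtColor(r.capture(n),cv2.COLOR_RGB2BGR))
    p=r.camera_params(n);print(n,p["fx"],p["dist_coeffs"],-np.array(p["R"]).T@p["t"])
s=r.get_state();print(s["time_s"],s["tcp_pos"],s["eef_rot"],s["gripper_width"])
E
```

```text
scene 520.4598346270716 [-0.09723579  0.          0.          0.          0.        ] [ 1.43051866 -0.23124075  0.98466732]
top 404.85115007852437 [0.02837485 0.         0.         0.         0.        ] [0.36588871 0.03495049 1.10257144]
0.1 [0.15831785 0.65599944 0.40382983] [ 1.79916771e+02 -8.63434460e-03 -1.35740032e+01] 0.08757660757500124
```

View pics/top0.png

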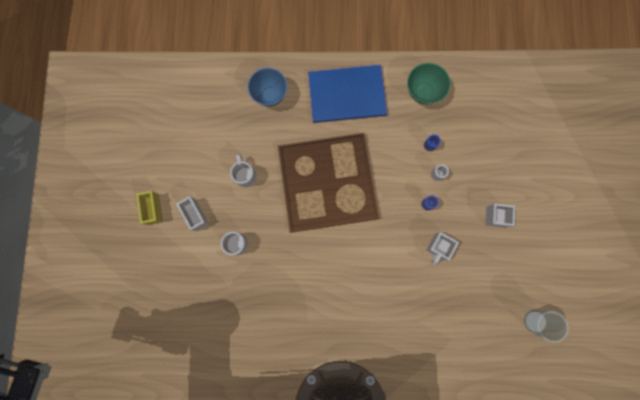

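View pics/scene0.png

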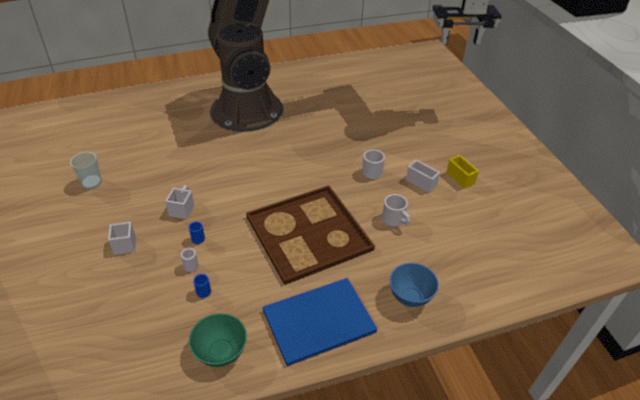

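The top view has world x up and y to the left.
- **Pots:** big round (233,243), oblong (190,212), small round (442,172), square (503,215).
- **Look-alikes:** mug (242,172), jug (443,246).
- **Mats:** small round (305,165), oblong (343,160), square (310,205), big round (350,198).

The scene view confirms that the mug and jug have handles.

```bash
cat > h.py <<'E'
from plant import r
import cv2,numpy as np
def params(n):
    p=r.camera_params(n);K=np.array([[p["fx"],0,p["cx"]],[0,p["fy"],p["cy"]],[0,0,1.]])
    return K,np.array(p["dist_coeffs"],float),np.array(p["R"]),np.array(p["t"])
def ray(P,uv,z):
    K,d,R,t=P;u=cv2.undistortPoints(np.array(uv,float).reshape(-1,1,2),K,d)[:,0]
    D=np.c_[u,np.ones(len(u))]@R;C=-R.T@t
    return (C+D*((z-C[2])/D[:,2])[:,None])[:,:2]
def blob(mask,seed,rad):
    w=np.zeros_like(mask);cv2.circle(w,seed,rad,255,-1)
    c,_=cv2.findContours(mask&w,cv2.RETR_EXTERNAL,cv2.CHAIN_APPROX_NONE)
    return max(c,key=cv2.contourArea)
def desc(P,c,z):
    """centroid of filled outline, min-area rect on plane z (mm)"""
    q=(ray(P,c[:,0],z)*1000).astype(np.float32);m=cv2.moments(q);(rc,wh,a)=cv2.minAreaRect(q)
    if wh[0]<wh[1]: a-=90
    return np.round([m["m10"]/m["m00"],m["m01"]/m["m00"],*rc,max(wh),min(wh),a],1)
E
python3 - <<'E'
from h import *
im=cv2.imread("pics/top0.png");hsv=cv2.cvtColor(im,cv2.COLOR_BGR2HSV);P=params("top")
wm=((hsv[...,1]<60)&(hsv[...,2]>90)).astype(np.uint8)*255
for n,s,rad,h in(("big",(233,243),20,62),("obl",(190,212),25,50),("small",(442,172),14,50),("sq",(503,215),20,55),("mug",(242,172),20,62),("jug",(443,246),20,55)):
    print(n,desc(P,blob(wm,s,rad),h/2000))
cm=((hsv[...,2]>105)).astype(np.uint8)*255
M={}
for n,s,rad in(("mbig",(350,198),19),("msmall",(305,165),16),("msq",(310,205),20),("mobl",(343,160),22)):
    M[n]=desc(P,blob(cm,s,rad),.01);print(n,M[n])
dk=((hsv[...,2]<100)).astype(np.uint8)*255
print("tray",desc(P,blob(dk,(328,182),75),.018))
bl=cv2.inRange(hsv,(110,120,50),(130,255,255))
for s in((432,143),(431,203)):print("blue",desc(P,blob(bl,s,14),.025))
E
```

```text
big [415.1 280.4 415.8 280.1  72.1  62.9 -89.7]
obl [494.5 397.4 495.  397.2  96.5  53.6  30.6]
small [ 610.1 -270.8  610.2 -270.    51.7   39.9  -63.1]
sq [ 493.9 -423.2  494.4 -422.6   77.3   63.1   83.9]
mug [606.4 264.6 607.3 267.5  90.5  65.3  48.3]
jug [ 408.9 -267.5  403.2 -263.9   84.1   66.8  -30.3]
mbig [539.4 -29.1 539.2 -28.9  81.9  80.1 -89.8]
msmall [6.313e+02 9.650e+01 6.312e+02 9.650e+01 5.410e+01 5.280e+01 5.000e-01]
msq [522.3  79.9 522.2  79.9  76.9  75.2 -81.5]
mobl [648.1 -12.1 648.3 -12.2  99.6  63.7   9.3]
tray [585.   32.8 584.8  32.6 241.3 239.8   8.9]
blue [ 695.8 -254.8  695.5 -255.6   34.2   28.9  -44.8]
blue [ 523.2 -237.   523.8 -238.5   27.8   17.4   44.7]
```

```bash
cat >> h.py <<'E'
def go(x,y,z,yaw):
    "row (shift mm in tool axes, turn deg about tool z) from here to a tool-down TCP pose"
    s=r.get_state();R=cv2.Rodrigues(np.zeros(3))[0]
    a=np.radians(s["eef_rot"][2]);c,n=np.cos(a),np.sin(a)
    d=np.array([x,y,z])-np.array(s["tcp_pos"])*1000
    t=(s["eef_rot"][2]-yaw+90)%180-90
    print("go",np.round([c*d[0]+n*d[1],n*d[0]-c*d[1],-d[2],t],1),"t",round(s["time_s"],2))
E
R='[0.194,0.086,0.03,0,0,0,1]'; true
python3 -m pendant '[[[0.194,0.086,0.03,0,0,0,1],[0.194,0.086,0.03,0,0,0,1],[0.194,0.086,0.03,0,0,0,1],[0.194,0.086,0.03,0,0,0,1],[0.194,0.086,0.03,0,0,0,1]]]'
python3 -m pendant '[[[0.194,0.086,0.03,0,0,-42,1],[0.194,0.086,0.03,0,0,-42,1],[0.194,0.086,0.03,0,0,-42,1],[0.194,0.086,0.03,0,0,-42,1],[0.194,0.086,0.03,0,0,-42,1]]]'
python3 - <<'E'
from h import *
go(495,397,345,30.6)
P=params("wrist");im=r.capture("wrist");cv2.imwrite("pics/w1.png",im[...,::-1])
K,d,R,t=P;print(K[0,0],-R.T@t,R[2]);np.savez("w1.npz",K=K,d=d,R=R,t=t)
E
```

```text
time_s: 0.6
tcp_pos: [0.3294, 0.5239, 0.3736]
eef_rot: [179.9, 0.0, -13.7]
contact_force: [-0.8, 0.4, -0.5]
gripper_width: 0.0877
gripper_force: 0.0
time_s: 1.1
tcp_pos: [0.4972, 0.3957, 0.3436]
eef_rot: [180.0, 0.1, 28.0]
contact_force: [-0.5, 0.5, -1.5]
gripper_width: 0.088
gripper_force: 0.0
go [-1.3 -2.1 -1.4 -2.6] t 1.1
342.05980875754466 [0.56853184 0.43290803 0.3232636 ] [-0.25807172 -0.13715351 -0.95634089]
```

View pics/w1.png

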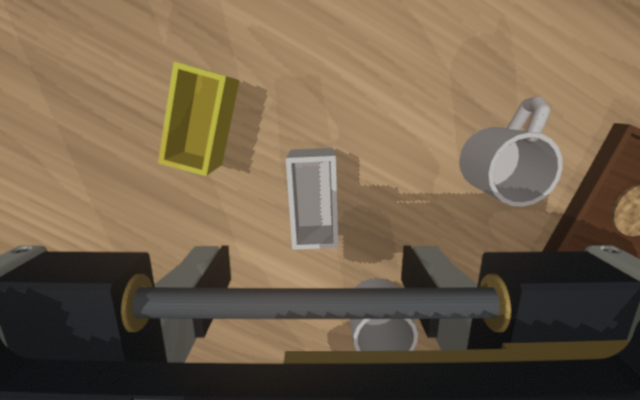

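The wrist view shows the oblong pot's rim with corners near (287,159), (336,155), (338,246) and (293,249). Rays onto z=50 mm will give its exact pose.

```bash
python3 - <<'E'
from h import *
f=np.load("w1.npz");P=tuple(f[k] for k in"KdRt")
q=ray(P,[(287,159),(336,155),(338,246),(293,249)],.05)*1000
print(q.round(1),q.mean(0),cv2.minAreaRect(q.astype(np.float32)))
E
```

```text
[[517.8 431.9]
 [539.1 398.7]
 [470.7 358.8]
 [449.8 392.1]] [494.33020131 395.38253189] ((494.435791015625, 395.3852233886719), (80.37615203857422, 39.413551330566406), 30.385446548461914)
```

```bash
python3 -m pendant '[[[-0.0026,-0.001,0.05,0,0,-2.4,1],[-0.0026,-0.001,0.1,0,0,-2.4,1],[-0.0026,-0.001,0.14,0,0,-2.4,1],[-0.0026,-0.001,0.154,0,0,-2.4,1],[-0.0026,-0.001,0.154,0,0,-2.4,1]]]' 25
python3 -m pendant '[[[0,0,0,0,0,0,-1],[0,0,0,0,0,0,-1],[0,0,0,0,0,0,-1],[0,0,0,0,0,0,-1],[0,0,0,0,0,0,-1]]]' 25
python3 -m pendant '[[[0,0,0,0,0,0,-1],[0,0,0,0,0,0,-1],[0,0,-0.03,0,0,0,-1],[0,0,-0.07,0,0,0,-1],[0,0,-0.11,0,0,0,-1]]]' 25
python3 - <<'E'
from h import *
go(648.1,-12.2,300,8.8)
E
```

```text
time_s: 1.65
tcp_pos: [0.4919, 0.3975, 0.1887]
eef_rot: [179.9, 0.2, 30.2]
contact_force: [0.5, -0.5, 1.3]
gripper_width: 0.0879
gripper_force: 0.0
time_s: 2.15
tcp_pos: [0.4925, 0.3977, 0.1916]
eef_rot: [-180.0, -0.1, 30.2]
contact_force: [-0.8, -0.2, 0.4]
gripper_width: 0.0531
gripper_force: 0.0
time_s: 2.65
tcp_pos: [0.4922, 0.3973, 0.301]
eef_rot: [179.9, 0.1, 30.2]
contact_force: [-0.0, 0.8, -1.4]
gripper_width: 0.0399
gripper_force: 25.0
go [-71.1 432.4   1.   21.4] t 2.65
```

```bash
python3 -m pendant '[[[-0.035,0.216,0,0,0,0,-1],[-0.035,0.216,0,0,0,0,-1],[-0.035,0.216,0,0,0,0,-1],[-0.035,0.216,0,0,0,0,-1],[-0.035,0.216,0,0,0,0,-1]]]'
python3 -m pendant '[[[-0.036,0.216,0,0,0,21.4,-1],[-0.036,0.216,0,0,0,21.4,-1],[-0.036,0.216,0,0,0,21.4,-1],[-0.036,0.216,0,0,0,21.4,-1],[-0.036,0.216,0,0,0,21.4,-1]]]'
python3 - <<'E'
from h import *
go(648.1,-12.2,201,8.8)
P=params("wrist");im=r.capture("wrist");cv2.imwrite("pics/w2.png",im[...,::-1])
K,d,R,t=P;np.savez("w2.npz",K=K,d=d,R=R,t=t)
go(648.1,-12.2,201,8.8)
E
```

```text
time_s: 3.15
tcp_pos: [0.5713, 0.1896, 0.3003]
eef_rot: [180.0, 0.1, 30.0]
contact_force: [-0.4, 0.5, -2.0]
gripper_width: 0.0397
gripper_force: 25.0
time_s: 3.65
tcp_pos: [0.6489, -0.0154, 0.3]
eef_rot: [180.0, 0.1, 8.6]
contact_force: [-0.2, -0.1, -2.8]
gripper_width: 0.04
gripper_force: 25.0
go [-0.3 -3.3 99.  -0.2] t 3.65
go [-0.5 -4.3 98.8 -0.2] t 3.7
```

View pics/w2.png

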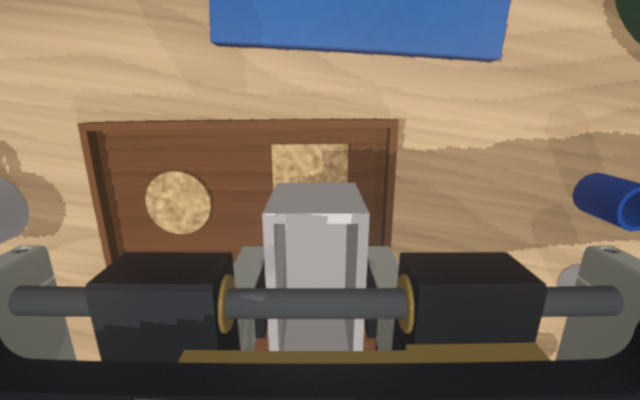

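The wrist view shows the small mat at about (179,202) and the far edge of the oblong mat from (272,143) to (348,144). Both can be checked against the top-view estimates.

```bash
python3 - <<'E'
from h import *
f=np.load("w2.npz");P=tuple(f[k] for k in"KdRt");im=cv2.imread("pics/w2.png")
m=(im[...,1]>95).astype(np.uint8)*255
print(desc(P,blob(m,(179,202),42),.01))
q=ray(P,[(272,143),(348,144)],.01)*1000;a=np.radians(8.8)
print(q, q.mean(0)-48*np.array([np.cos(a),np.sin(a)]))
E
```

```text
[631.1  97.7 631.   97.7  55.1  54.6 -40.1]
[[691.84817325  25.52749446]
 [699.93824233 -33.42740424]] [648.45824548 -11.29327503]
```

```bash
python3 -m pendant '[[[0,-0.004,0.04,0,0,0,-1],[0,-0.004,0.07,0,0,0,-1],[0,-0.004,0.09,0,0,0,-1],[0,-0.004,0.099,0,0,0,-1],[0,-0.004,0.099,0,0,0,-1]]]'
python3 -m pendant '[[[0,0,0,0,0,0,0.3],[0,0,0,0,0,0,0.3],[0,0,0,0,0,0,0.3],[0,0,0,0,0,0,0.3],[0,0,0,0,0,0,0.3]]]'
python3 -m pendant '[[[0,0,-0.03,0,0,0,0.3],[0,0,-0.07,0,0,0,0.3],[0,0,-0.12,0,0,0,0.3],[0,0,-0.15,0,0,0,0.3],[0,0,-0.15,0,0,0,0.3]]]'
python3 - <<'E'
from h import *
go(610,-271,345,8.8)
E
```

```text
time_s: 4.2
tcp_pos: [0.6474, -0.0074, 0.2011]
eef_rot: [180.0, 0.1, 8.8]
contact_force: [0.8, -0.4, -0.5]
gripper_width: 0.0398
gripper_force: 25.0
time_s: 4.7
tcp_pos: [0.6477, -0.0076, 0.2019]
eef_rot: [-180.0, -0.0, 8.8]
contact_force: [-0.7, 0.5, -0.1]
gripper_width: 0.0574
gripper_force: 0.0
time_s: 5.2
tcp_pos: [0.6489, -0.0075, 0.3578]
eef_rot: [180.0, -0.5, 8.8]
contact_force: [0.8, 1.2, -0.7]
gripper_width: 0.0569
gripper_force: 0.0
go [-78.9 254.4  12.8   0. ] t 5.2
```

```bash
python3 -m pendant '[[[-0.07,0.238,0.01,0,0,0,0.5],[-0.07,0.238,0.01,0,0,0,0.5],[-0.07,0.238,0.01,0,0,0,0.5],[-0.07,0.238,0.01,0,0,0,0.5],[-0.07,0.238,0.01,0,0,0,0.5]]]'
python3 -m pendant '[[[-0.009,0.016,0.003,0,0,8.5,0.5],[-0.009,0.016,0.003,0,0,8.5,0.5],[-0.009,0.016,0.003,0,0,8.5,0.5]]]'
python3 - <<'E'
from h import *
P=params("wrist");im=r.capture("wrist");cv2.imwrite("pics/w3.png",im[...,::-1])
K,d,R,t=P;np.savez("w3.npz",K=K,d=d,R=R,t=t)
go(610,-271,190,0)
E
```

```text
time_s: 5.7
tcp_pos: [0.6142, -0.2553, 0.341]
eef_rot: [-180.0, 0.0, 8.8]
contact_force: [0.1, 0.4, -0.2]
gripper_width: 0.066
gripper_force: 0.0
time_s: 6.0
tcp_pos: [0.6081, -0.271, 0.338]
eef_rot: [-180.0, 0.1, 0.3]
contact_force: [0.2, 0.0, -0.5]
gripper_width: 0.0658
gripper_force: 0.0
go [  1.5   0.7 148.3   0.4] t 6.05
```

View pics/w3.png

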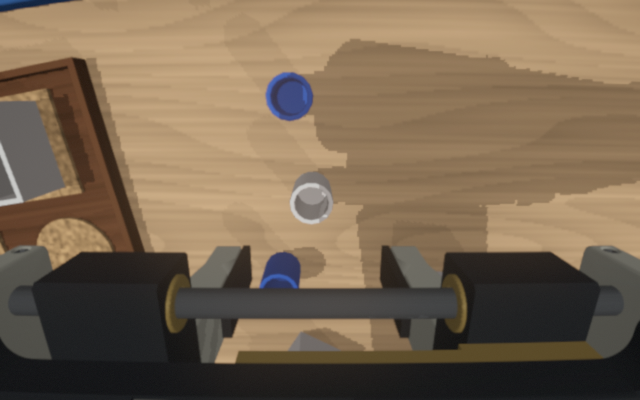

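The small pot's rim is centred at about (311,203) with a blue pot on either side, well clear of the jaw line along y.

```bash
python3 - <<'E'
from h import *
f=np.load("w3.npz");P=tuple(f[k] for k in"KdRt")
q=ray(P,[(311,203)],.05)[0]*1000;print(q);go(*q,190,0)
E
```

```text
[ 608.2268589  -266.79469476]
go [ -0.2  -3.5 148.3   0.4] t 6.05
```

```bash
python3 -m pendant '[[[0,-0.0035,0.05,0,0,0,0.5],[0,-0.0035,0.1,0,0,0,0.5],[0,-0.0035,0.135,0,0,0,0.5],[0,-0.0035,0.148,0,0,0,0.5],[0,-0.0035,0.148,0,0,0,0.5]]]' 
python3 -m pendant '[[[0,0,0,0,0,0,-1],[0,0,0,0,0,0,-1],[0,0,0,0,0,0,-1],[0,0,0,0,0,0,-1],[0,0,0,0,0,0,-1]]]' 25
python3 -m pendant '[[[0,0,0,0,0,0,-1],[0,0,-0.03,0,0,0,-1],[0,0,-0.07,0,0,0,-1],[0,0,-0.12,0,0,0,-1],[0,0,-0.13,0,0,0,-1]]]' 25
python3 - <<'E'
from h import *
go(631.3,97.0,320,0)
E
```

```text
time_s: 6.55
tcp_pos: [0.6084, -0.266, 0.189]
eef_rot: [-180.0, 0.2, 0.4]
contact_force: [0.4, 0.1, 0.8]
gripper_width: 0.0658
gripper_force: 0.0
time_s: 7.05
tcp_pos: [0.6087, -0.2672, 0.1919]
eef_rot: [180.0, -0.1, 0.3]
contact_force: [-0.4, 1.2, 5.6]
gripper_width: 0.0359
gripper_force: 25.0
time_s: 7.55
tcp_pos: [0.6098, -0.2678, 0.3275]
eef_rot: [179.8, -0.5, 0.3]
contact_force: [-0.3, 0.2, -0.5]
gripper_width: 0.0361
gripper_force: 25.0
go [ 2.360e+01 -3.647e+02  7.500e+00  3.000e-01] t 7.55
```

```bash
python3 -m pendant '[[[0.012,-0.2,0,0,0,0,-1],[0.012,-0.2,0,0,0,0,-1],[0.012,-0.2,0,0,0,0,-1],[0.012,-0.2,0,0,0,0,-1],[0.012,-0.2,0,0,0,0,-1]]]'
python3 -m pendant '[[[0.012,-0.165,0,0,0,-8.5,-1],[0.012,-0.165,0,0,0,-8.5,-1],[0.012,-0.165,0,0,0,-8.5,-1],[0.012,-0.165,0,0,0,-8.5,-1],[0.012,-0.165,0,0,0,-8.5,-1]]]'
python3 -m pendant '[[[0,0,0.03,0,0,0,-1],[0,0,0.03,0,0,0,-1]]]'
python3 - <<'E'
from h import *
go(631.3,97.0,201,8.8)
E
```

```text
time_s: 8.05
tcp_pos: [0.6197, -0.0621, 0.3209]
eef_rot: [-180.0, -0.1, 0.6]
contact_force: [-0.6, 0.2, -0.3]
gripper_width: 0.0361
gripper_force: 25.0
time_s: 8.55
tcp_pos: [0.6306, 0.1002, 0.3204]
eef_rot: [-180.0, 0.0, 9.0]
contact_force: [0.1, -0.8, -0.6]
gripper_width: 0.0361
gripper_force: 25.0
time_s: 8.75
tcp_pos: [0.629, 0.0966, 0.2872]
eef_rot: [180.0, 0.4, 8.7]
contact_force: [-1.2, -0.5, -1.3]
gripper_width: 0.0361
gripper_force: 25.0
go [ 2.3 -0.  86.2 -0.1] t 8.75
```

```bash
python3 -m pendant '[[[0.001,0,0.04,0,0,0,-1],[0.001,0,0.07,0,0,0,-1],[0.001,0,0.082,0,0,0,-1],[0.001,0,0.089,0,0,0,-1],[0.001,0,0.089,0,0,0,-1]]]'
python3 -m pendant '[[[0,0,0,0,0,0,0.3],[0,0,0,0,0,0,0.3],[0,0,0,0,0,0,0.3],[0,0,0,0,0,0,0.3],[0,0,0,0,0,0,0.3]]]'
python3 -m pendant '[[[0,0,-0.03,0,0,0,0.3],[0,0,-0.07,0,0,0,0.3],[0,0,-0.12,0,0,0,0.3],[0,0,-0.145,0,0,0,0.3],[0,0,-0.145,0,0,0,0.3]]]'
python3 - <<'E'
from h import *
go(494,-423,345,-6)
E
```

```text
time_s: 9.25
tcp_pos: [0.6321, 0.0976, 0.2028]
eef_rot: [180.0, -0.0, 8.8]
contact_force: [0.7, 0.6, -0.1]
gripper_width: 0.0362
gripper_force: 25.0
time_s: 9.75
tcp_pos: [0.6316, 0.0982, 0.2019]
eef_rot: [-180.0, -0.0, 8.8]
contact_force: [0.2, 0.1, -0.3]
gripper_width: 0.0565
gripper_force: 0.0
time_s: 10.25
tcp_pos: [0.6326, 0.0985, 0.352]
eef_rot: [-179.9, -0.5, 8.8]
contact_force: [0.5, -0.9, 0.5]
gripper_width: 0.0569
gripper_force: 0.0
go [-217.   494.     7.    14.8] t 10.25
```

```bash
python3 -m pendant '[[[-0.1,0.226,0,0,0,0,1],[-0.1,0.226,0,0,0,0,1],[-0.1,0.226,0,0,0,0,1],[-0.1,0.226,0,0,0,0,1],[-0.1,0.226,0,0,0,0,1]]]'
python3 -m pendant '[[[-0.1,0.226,0,0,0,0,1],[-0.1,0.226,0,0,0,0,1],[-0.1,0.226,0,0,0,0,1],[-0.1,0.226,0,0,0,0,1],[-0.1,0.226,0,0,0,0,1]]]'
python3 -m pendant '[[[-0.017,0.042,0,0,0,14.8,1],[-0.017,0.042,0,0,0,14.8,1],[-0.017,0.042,0,0,0,14.8,1],[-0.017,0.042,0,0,0,14.8,1]]]'
python3 - <<'E'
from h import *
P=params("wrist");im=r.capture("wrist");cv2.imwrite("pics/w4.png",im[...,::-1])
K,d,R,t=P;np.savez("w4.npz",K=K,d=d,R=R,t=t)
go(494,-423,190,-6)
E
```

```text
time_s: 10.75
tcp_pos: [0.5661, -0.1422, 0.346]
eef_rot: [-180.0, 0.1, 8.8]
contact_force: [1.4, -0.6, -0.6]
gripper_width: 0.0864
gripper_force: 0.0
time_s: 11.25
tcp_pos: [0.5019, -0.381, 0.3459]
eef_rot: [-180.0, 0.0, 8.8]
contact_force: [1.5, -0.5, -0.2]
gripper_width: 0.0878
gripper_force: 0.0
time_s: 11.65
tcp_pos: [0.4925, -0.4229, 0.3459]
eef_rot: [-180.0, 0.1, -5.8]
contact_force: [-0.3, -0.3, -0.3]
gripper_width: 0.0876
gripper_force: 0.0
go [  1.3   0.3 156.2   0.2] t 11.7
```

View pics/w4.png

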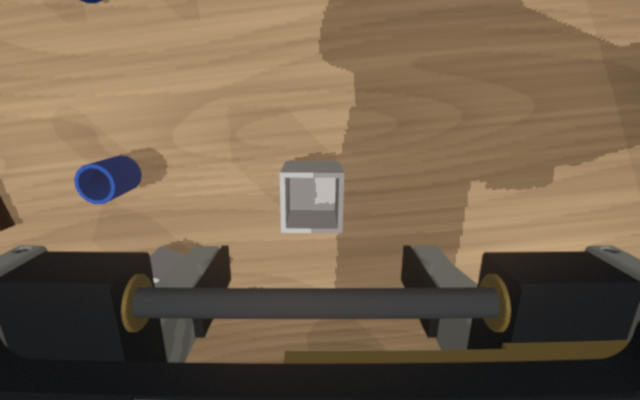

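The square pot's rim corners are near (280,174), (343,173), (344,232) and (281,233), already almost square to the jaws.

```bash
python3 - <<'E'
from h import *
f=np.load("w4.npz");P=tuple(f[k] for k in"KdRt")
q=ray(P,[(280,174),(343,173),(344,232),(281,233)],.055)*1000
c,wh,a=cv2.minAreaRect(q.astype(np.float32));a=(a+45)%90-45;print(c,wh,a);go(*c,190,a)
E
```

```text
(491.3778991699219, -419.0203857421875) (53.49599075317383, 51.003395080566406) -4.844230651855469
go [ -1.7  -3.4 156.2  -1. ] t 11.7
```

```bash
python3 -m pendant '[[[-0.0015,-0.0035,0.05,0,0,-1,1],[-0.0015,-0.0035,0.1,0,0,-1,1],[-0.0015,-0.0035,0.14,0,0,-1,1],[-0.0015,-0.0035,0.155,0,0,-1,1],[-0.0015,-0.0035,0.155,0,0,-1,1]]]' 
python3 -m pendant '[[[0,0,0,0,0,0,-1],[0,0,0,0,0,0,-1],[0,0,0,0,0,0,-1],[0,0,0,0,0,0,-1],[0,0,0,0,0,0,-1]]]' 25
python3 -m pendant '[[[0,0,0,0,0,0,-1],[0,0,0,0,0,0,-1],[0,0,-0.03,0,0,0,-1],[0,0,-0.08,0,0,0,-1],[0,0,-0.13,0,0,0,-1]]]' 25
python3 -m pendant '[[[0,0,0,0,0,0,-1],[0,0,0,0,0,0,-1]]]' 25
python3 - <<'E'
from h import *
go(522.5,80.2,321,8.8)
E
```

```text
time_s: 12.2
tcp_pos: [0.4914, -0.4186, 0.1898]
eef_rot: [-179.9, 0.2, -4.9]
contact_force: [0.4, 0.6, 0.1]
gripper_width: 0.0877
gripper_force: 0.0
time_s: 12.7
tcp_pos: [0.4916, -0.4197, 0.1925]
eef_rot: [180.0, -0.1, -5.0]
contact_force: [0.7, 0.5, 1.9]
gripper_width: 0.0529
gripper_force: 1.2
time_s: 13.2
tcp_pos: [0.491, -0.4194, 0.322]
eef_rot: [-179.9, 0.2, -5.0]
contact_force: [1.4, -0.5, -1.4]
gripper_width: 0.052
gripper_force: 24.9
time_s: 13.4
tcp_pos: [0.4914, -0.4196, 0.323]
eef_rot: [180.0, -0.2, -5.0]
contact_force: [0.2, 0.5, -2.9]
gripper_width: 0.0519
gripper_force: 24.9
go [ -12.9 -500.6    2.   -13.8] t 13.4
```

```bash
python3 -m pendant '[[[-0.006,-0.245,0,0,0,0,-1],[-0.006,-0.245,0,0,0,0,-1],[-0.006,-0.245,0,0,0,0,-1],[-0.006,-0.245,0,0,0,0,-1],[-0.006,-0.245,0,0,0,0,-1]]]'
python3 -m pendant '[[[-0.006,-0.245,0,0,0,0,-1],[-0.006,-0.245,0,0,0,0,-1],[-0.006,-0.245,0,0,0,0,-1],[-0.006,-0.245,0,0,0,0,-1],[-0.006,-0.245,0,0,0,0,-1]]]'
python3 -m pendant '[[[-0.001,-0.011,0.03,0,0,-13.8,-1],[-0.001,-0.011,0.03,0,0,-13.8,-1],[-0.001,-0.011,0.03,0,0,-13.8,-1],[-0.001,-0.011,0.03,0,0,-13.8,-1]]]'
python3 - <<'E'
from h import *
go(522.5,80.2,202,8.8)
E
```

```text
time_s: 13.9
tcp_pos: [0.5059, -0.173, 0.3198]
eef_rot: [-180.0, 0.2, -5.0]
contact_force: [0.9, 0.7, -1.1]
gripper_width: 0.0522
gripper_force: 24.9
time_s: 14.4
tcp_pos: [0.5214, 0.0716, 0.32]
eef_rot: [179.9, 0.1, -5.0]
contact_force: [1.6, -0.5, -1.8]
gripper_width: 0.0518
gripper_force: 24.9
time_s: 14.8
tcp_pos: [0.5221, 0.0804, 0.2907]
eef_rot: [180.0, 0.1, 8.6]
contact_force: [1.1, 0.9, -0.7]
gripper_width: 0.0518
gripper_force: 24.9
go [ 0.4  0.3 88.7 -0.2] t 14.8
```

```bash
python3 -m pendant '[[[0,0,0.04,0,0,0,-1],[0,0,0.07,0,0,0,-1],[0,0,0.082,0,0,0,-1],[0,0,0.089,0,0,0,-1],[0,0,0.089,0,0,0,-1]]]'
python3 -m pendant '[[[0,0,0,0,0,0,0.6],[0,0,0,0,0,0,0.6],[0,0,0,0,0,0,0.6],[0,0,0,0,0,0,0.6],[0,0,0,0,0,0,0.6]]]'
python3 -m pendant '[[[0,0,-0.03,0,0,0,0.6],[0,0,-0.07,0,0,0,0.6],[0,0,-0.12,0,0,0,0.6],[0,0,-0.145,0,0,0,0.6],[0,0,-0.145,0,0,0,0.6]]]'
python3 - <<'E'
from h import *
go(415,280,345,30)
E
```

```text
time_s: 15.3
tcp_pos: [0.5228, 0.0804, 0.2031]
eef_rot: [180.0, -0.0, 8.7]
contact_force: [0.2, -0.7, -1.0]
gripper_width: 0.0524
gripper_force: 24.9
time_s: 15.8
tcp_pos: [0.5223, 0.0806, 0.2029]
eef_rot: [-180.0, -0.0, 8.8]
contact_force: [0.2, -0.9, -0.8]
gripper_width: 0.0701
gripper_force: 0.0
time_s: 16.3
tcp_pos: [0.5233, 0.081, 0.3522]
eef_rot: [-179.9, -0.5, 8.8]
contact_force: [1.0, 0.2, -0.7]
gripper_width: 0.0702
gripper_force: 0.0
go [ -76.5 -213.2    7.2  -21.2] t 16.3
```

```bash
python3 -m pendant '[[[-0.076,-0.213,0,0,0,-21,1],[-0.076,-0.213,0,0,0,-21,1],[-0.076,-0.213,0,0,0,-21,1],[-0.076,-0.213,0,0,0,-21,1],[-0.076,-0.213,0,0,0,-21,1]]]'
python3 -m pendant '[[[0,0,0,0,0,0,1],[0,0,0,0,0,0,1]]]'
python3 - <<'E'
from h import *
P=params("wrist");im=r.capture("wrist");cv2.imwrite("pics/w5.png",im[...,::-1])
K,d,R,t=P;np.savez("w5.npz",K=K,d=d,R=R,t=t)
go(415,280,190,30)
E
```

```text
time_s: 16.8
tcp_pos: [0.4128, 0.2818, 0.3472]
eef_rot: [-180.0, 0.0, 29.9]
contact_force: [0.1, 0.7, -0.6]
gripper_width: 0.0871
gripper_force: 0.0
time_s: 17.0
tcp_pos: [0.4141, 0.2799, 0.347]
eef_rot: [180.0, 0.1, 29.9]
contact_force: [0.6, -0.0, 0.7]
gripper_width: 0.0871
gripper_force: 0.0
go [  0.9  -0.3 157.1  -0.2] t 17.05
```

View pics/w5.png

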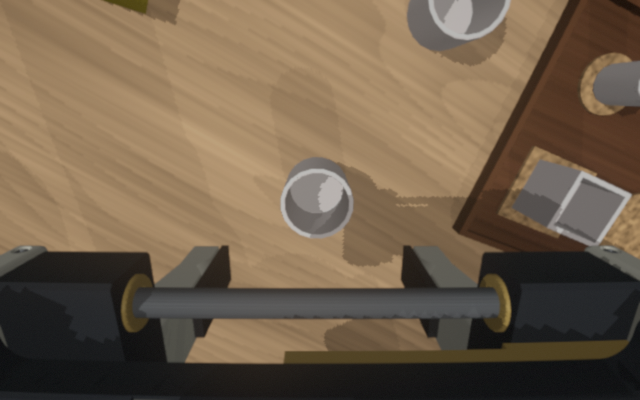

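The big pot's rim is centred at about (317,202), with the square and small pots standing on their mats at the right.

```bash
python3 - <<'E'
from h import *
f=np.load("w5.npz");P=tuple(f[k] for k in"KdRt")
q=ray(P,[(317,202)],.062)[0]*1000;print(q);go(*q,192,30)
E
```

```text
[416.47507925 279.18795384]
go [  1.7   1.1 155.1  -0.2] t 17.05
```

```bash
python3 -m pendant '[[[0.0017,0.001,0.05,0,0,0,1],[0.0017,0.001,0.1,0,0,0,1],[0.0017,0.001,0.135,0,0,0,1],[0.0017,0.001,0.151,0,0,0,1],[0.0017,0.001,0.151,0,0,0,1]]]' 
python3 -m pendant '[[[0,0,0,0,0,0,-1],[0,0,0,0,0,0,-1],[0,0,0,0,0,0,-1],[0,0,0,0,0,0,-1],[0,0,0,0,0,0,-1]]]' 25
python3 -m pendant '[[[0,0,0,0,0,0,-1],[0,0,0,0,0,0,-1],[0,0,-0.03,0,0,0,-1],[0,0,-0.08,0,0,0,-1],[0,0,-0.13,0,0,0,-1]]]' 25
python3 -m pendant '[[[0,0,0,0,0,0,-1],[0,0,0,0,0,0,-1]]]' 25
python3 - <<'E'
from h import *
go(539.3,-28.6,321,8.8)
E
```

```text
time_s: 17.55
tcp_pos: [0.4164, 0.2775, 0.194]
eef_rot: [179.9, 0.3, 29.7]
contact_force: [-1.0, -0.1, 0.3]
gripper_width: 0.0879
gripper_force: 0.0
time_s: 18.05
tcp_pos: [0.4168, 0.2798, 0.1977]
eef_rot: [-180.0, -0.1, 29.8]
contact_force: [-0.6, -0.2, 7.5]
gripper_width: 0.0605
gripper_force: 25.0
time_s: 18.55
tcp_pos: [0.416, 0.279, 0.3276]
eef_rot: [179.9, 0.1, 29.8]
contact_force: [0.8, 2.0, -2.5]
gripper_width: 0.0601
gripper_force: 25.0
time_s: 18.75
tcp_pos: [0.4163, 0.2794, 0.3279]
eef_rot: [-179.9, -0.1, 29.8]
contact_force: [0.4, 0.5, -2.4]
gripper_width: 0.0598
gripper_force: 25.0
go [-46.3 328.4   6.9  21. ] t 18.75
```

```bash
python3 -m pendant '[[[-0.023,0.164,0,0,0,0,-1],[-0.023,0.164,0,0,0,0,-1],[-0.023,0.164,0,0,0,0,-1],[-0.023,0.164,0,0,0,0,-1],[-0.023,0.164,0,0,0,0,-1]]]'
python3 -m pendant '[[[-0.023,0.164,0,0,0,21,-1],[-0.023,0.164,0,0,0,21,-1],[-0.023,0.164,0,0,0,21,-1],[-0.023,0.164,0,0,0,21,-1],[-0.023,0.164,0,0,0,21,-1]]]'
python3 -m pendant '[[[0,0,0.03,0,0,0,-1],[0,0,0.03,0,0,0,-1],[0,0,0.03,0,0,0,-1]]]'
python3 - <<'E'
from h import *
go(539.3,-28.6,207,8.8)
E
```

```text
time_s: 19.25
tcp_pos: [0.4779, 0.1232, 0.3247]
eef_rot: [180.0, 0.2, 29.6]
contact_force: [0.2, 0.0, -1.8]
gripper_width: 0.06
gripper_force: 25.0
time_s: 19.75
tcp_pos: [0.5397, -0.0295, 0.3247]
eef_rot: [180.0, 0.2, 8.6]
contact_force: [-0.5, 1.1, -2.3]
gripper_width: 0.0598
gripper_force: 25.0
time_s: 20.05
tcp_pos: [0.5392, -0.0272, 0.2959]
eef_rot: [180.0, 0.2, 8.9]
contact_force: [0.5, 0.2, -1.4]
gripper_width: 0.06
gripper_force: 25.0
go [-0.1  1.4 88.9  0.1] t 20.05
```

```bash
python3 -m pendant '[[[0,0.001,0.04,0,0,0,-1],[0,0.001,0.07,0,0,0,-1],[0,0.001,0.082,0,0,0,-1],[0,0.001,0.089,0,0,0,-1],[0,0.001,0.089,0,0,0,-1]]]'
python3 -m pendant '[[[0,0,0,0,0,0,0.7],[0,0,0,0,0,0,0.7],[0,0,0,0,0,0,0.7],[0,0,0,0,0,0,0.7],[0,0,0,0,0,0,0.7]]]'
python3 -m pendant '[[[0,0,-0.03,0,0,0,0.7],[0,0,-0.07,0,0,0,0.7],[0,0,-0.12,0,0,0,0.7],[0,0,-0.17,0,0,0,0.7],[0,0,-0.2,0,0,0,0.7]]]'
python3 -m pendant '[[[-0.08,0,-0.05,0,0,0,0.7],[-0.08,0,-0.05,0,0,0,0.7],[-0.08,0,-0.05,0,0,0,0.7]]]'
python3 - <<'E'
from h import *
P=params("wrist");im=r.capture("wrist");cv2.imwrite("pics/w6.png",im[...,::-1])
K,d,R,t=P;np.savez("w6.npz",K=K,d=d,R=R,t=t)
cv2.imwrite("pics/top6.png",r.capture("top")[100:300,200:520,::-1].repeat(2,0).repeat(2,1))
E
```

```text
time_s: 20.55
tcp_pos: [0.5404, -0.0285, 0.2085]
eef_rot: [180.0, -0.0, 8.9]
contact_force: [-0.6, -0.5, -0.7]
gripper_width: 0.0601
gripper_force: 25.0
time_s: 21.05
tcp_pos: [0.5399, -0.029, 0.208]
eef_rot: [-180.0, -0.0, 8.8]
contact_force: [-0.8, 0.8, -0.1]
gripper_width: 0.0745
gripper_force: 0.0
time_s: 21.55
tcp_pos: [0.54, -0.0292, 0.4122]
eef_rot: [180.0, -0.3, 8.8]
contact_force: [0.6, 0.6, -0.9]
gripper_width: 0.0748
gripper_force: 0.0
time_s: 21.85
tcp_pos: [0.4577, -0.0422, 0.4618]
eef_rot: [-180.0, -0.4, 8.8]
contact_force: [1.5, -0.6, 0.8]
gripper_width: 0.0747
gripper_force: 0.0
```

View pics/w6.png

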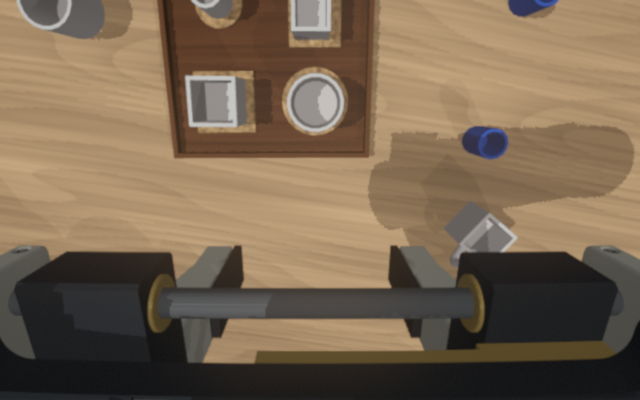

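All four pots are on their mats, but the far half of the tray is cut off. I'll move 130 mm forward to see it whole.

```bash
python3 -m pendant '[[[0.13,-0.03,0,0,0,0,0.7],[0.13,-0.03,0,0,0,0,0.7],[0.13,-0.03,0,0,0,0,0.7],[0.13,-0.03,0,0,0,0,0.7],[0.13,-0.03,0,0,0,0,0.7]]]'
python3 - <<'E'
from h import *
P=params("wrist");im=r.capture("wrist");cv2.imwrite("pics/w7.png",im[...,::-1])
K,d,R,t=P;np.savez("w7.npz",K=K,d=d,R=R,t=t)
cv2.imwrite("pics/w7c.png",cv2.resize(im[0:250,150:450,::-1],None,fx=2.4,fy=2.4))
E
```

```text
time_s: 22.45
tcp_pos: [0.5857, 0.0087, 0.455]
eef_rot: [180.0, 0.3, 8.8]
contact_force: [0.6, -0.3, 0.2]
gripper_width: 0.0744
gripper_force: 0.0
```

View pics/w7c.png

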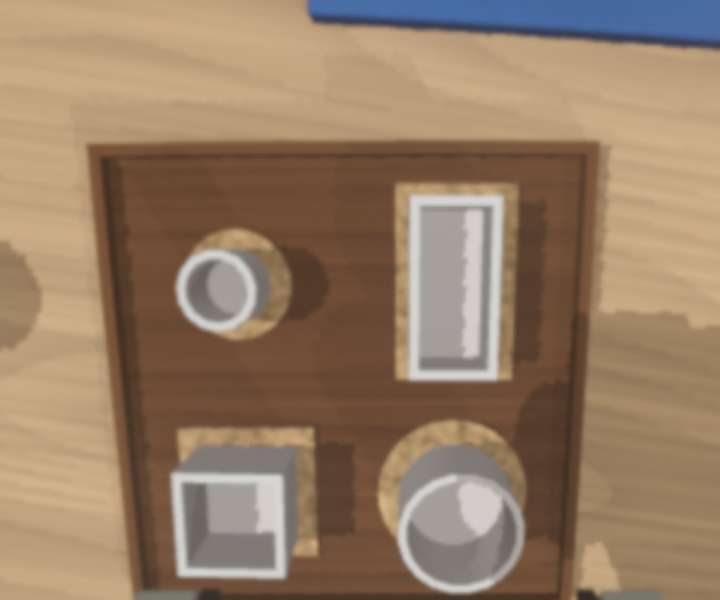

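The crop shows all four pots upright on their own mats. Rims: oblong about (410–503, 195–380), small (217,290), square (171–287, 473–577), big (461,533). I'll check the offsets with rays.

```bash
python3 - <<'E'
from h import *
f=np.load("w7.npz");P=tuple(f[k] for k in"KdRt")
g=lambda L,z:ray(P,np.array(L,float)/2.4+[150,0],z)*1000
for n,L,z,m in(("obl",[(410,195),(503,195),(498,380),(409,380)],.06,(648.1,-12)),("sq",[(171,473),(285,473),(287,577),(177,577)],.065,(522.5,80)),
 ("small",[(217,290)],.06,(631.3,97)),("big",[(461,533)],.072,(539.3,-28.8)),("mobl",[(396,184),(518,184),(512,380),(395,380)],.01,(648.1,-12))):
    q=g(L,z);print(n,(q.mean(0)-m).round(1),cv2.minAreaRect(q.astype(np.float32))[1:] if len(L)>1 else"")
E
```

```text
obl [-0.9  4.2] ((80.47196197509766, 40.838104248046875), 8.802380561828613)
sq [0.3 0. ] ((52.822391510009766, 55.02362823486328), 8.741825103759766)
small [-0.  0.] 
big [-0.6 -0. ] 
mobl [-0.8  0.7] ((96.34014892578125, 60.86014175415039), 8.80231761932373)
```

All offsets are within tolerance; the largest is the oblong pot at about 4 mm, against a limit of 12 mm. I'm handing the job in.

```bash
python3 -c "
from plant import r
print(r.close_job())"
```

```text
the job is handed in; nothing more can be done
None
```

I placed all four pots upright on their matching mats and handed the job in at about 22.5 s; in the last wrist view they were centred within about 4 mm and square to the mats, the robot was clear, the mug and jug were left alone, and no verdict was returned.

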